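Roll a filter cartridge into its vee cradle and clamp it

ROBOT

A 7-joint arm with a two-finger parallel gripper is mounted at the origin on the work surface. World frame = base frame: x ahead of the robot, y to its left, z up, the work surface at z = 0. Lengths are in m, angles in rad, forces in N, time in s.
With the tool pointing down it reaches from about 0.4 to 0.85 m from the base axis. Payload 10.4 kg.
Tool frame: the origin (TCP) lies on the centre line of the jaws, within the pads' length; the fingertips stand 22 mm ahead of it and the grasp point (between the pads) lies 3 mm ahead of it; z points along the fingers, y is the line along which they close (so a half turn about z gives the same grasp; the last joint's range is limited). The gripper opens to 85 mm and grips with 20 to 120 N. Pads are 22 mm wide; open, the fingers measure 114 mm over their backs; the gripper's body (76 mm by 85 mm) begins 54 mm behind the grasp point. The pads swing forward as they close: fully open they stand 13 mm farther back than shut.
Start: joints at [1.093, 0.332, -0.065, 1.46, 0.022, 1.35, -0.088], TCP at [0.275, -0.561, 0.253] pointing down, gripper open.
Joint ranges: [-2.6, 2.6], [-0.5, 2.12], [-1.47, 1.34], [0.16, 2.42], [-1.27, 4.41], [0.06, 2.06], [-2.6, 2.6]. Speed limits (rad/s): [2.22, 2.22, 2.79, 2.79, 3.14, 3.14, 3.14].

INTERFACE

Orientations are given as a unit quaternion [x, y, z, w].
In Python, from station import * gives the robot as it stands.
- The arm moves only by the shell command python3 -m jog 'ROWS'. ROWS is JSON, a list of rows, each an object of numbers: "hand": the finger opening in m, from 0 to 0.0854; "tx", "ty", "tz": the shift along the world's x, y, z in m; "yaw": the turn about the world's z in rad. A call has 1 to 12 rows; each row is the pose to reach, as a shift and turn from the pose commanded when the call began; what a row does not reach only later rows make up. A row lasts 1/12 s, in which the tool goes at most 41.7 mm and 7.16 degrees, less where a joint would pass 70% of its speed; a pose out of reach is approached as far as the arm can. A call with a gripper value outside its range is refused whole. The fingers move at their own pace and stop on an object; the grip force is fixed at half the most. Time passes only in rows, so rows that repeat a pose let the fingers close. It gives the time, the measured TCP pose, the force, the opening and the grip force at its end, in the units of the state.
- get_obs(): the state, without advancing time (a new reading comes with each control period).
- camera(name): name is "side" or "top"; returns a dict with "frame" (400x640x3 uint8, blue, green, red), "z_map" (400x640 float32, m along the optical axis (not along the pixel's ray), 0 where there is no reading), "fx", "fy", "cx", "cy" (pixels), "camera_from_world" (4x4, takes a point from world to camera coordinates). Camera axes: x right, y down, z forward; pixel columns grow to the right and rows downward; lengths in m; the calibration is good to about 2 mm. A picture is of the moment at which its call begins.
- job_done(): hands the job in; it is judged then, once.
The state is a dict: "time_s": time; "q": joint angles; "joint_velocities": joint speeds; "tau": joint torques, N m; "tcp_pos": TCP position; "eef_rot": TCP orientation; "force": force on the tool from outside, world axes, zero at the start; "wrist_torque": the same for the moment, N m; "finger_gap": finger opening in m; "grasp_force": force on a finger pad.
Only numpy, scipy, OpenCV 4.12 (cv2) and the standard library are available. Lean on these libraries where they do the work, as an engineer would, in place of code of your own. Each camera call takes 0.05 s, during which the arm holds its last target. There are 200 camera calls.

TASK

Roll the white water-filter cartridge across the cradle's wooden deck, over its edge and into the vee without lifting it, and take your hand away so that it settles by itself; then slide it gently along the vee until its end sits flush against the dark steel end stop. Last, swing the clamp arm down by its red paddle and press just firmly enough that its rubber pad stays tight on the cartridge without crushing the thin shell, then let go. Keep all pushes gentle and leave the kitchen things around it where they are.

Things in the scene. Friction and masses are not known exactly. Their poses are not given: they have to be found in the camera images.
- vee_axis (a point): Point on the centre line of a cartridge seated in the cradle's 90 degree aluminium vee, 47 mm above the counter. +x is the rolling direction (deck, vee, clamp pivot), +y runs along the vee to the end stop, z up. The cradle is fixed; its place and yaw vary. The vee runs from y -70 to +95 mm; its far jaw rises to x +38, z +3 mm. At y -70 base, deck and vee end: bare counter beyond.
- lip (a point): Brink of the near jaw between deck and vee, at x -26, y 0, z -9 mm in vee_axis' frame, level with the deck, 38 mm above the counter. Axes as vee_axis.
- deck (a point): Middle (in x) of the top of the plywood deck, 38 mm above the counter, at x -77.5, y 0, z -9 mm in vee_axis' frame. The deck is 103 mm wide in x and as long as the vee; a rail 4.5 mm high and 6 mm wide stands on its outer edge. Axes as vee_axis.
- stop_face (a point): Middle of the working face of the dark steel end stop that closes the vee at its +y end, on the line of the vee, 95 mm from vee_axis; axes as vee_axis. The face is 62 mm wide and reaches from 8 to 83 mm above the counter. The stop should not be pushed harder than about 15 N.
- cartridge_center (a point): Centre of the white cartridge with blue end bands: a cylinder 50 mm in diameter, 180 mm long, some 0.35 kg. Its y axis is the cylinder's; x and z turn as it rolls. It starts on the deck about parallel to the vee, some 80 mm before it. Its centre is 63 mm above the counter on the deck, 47 mm when seated; over 78 mm counts as lifted.
- cartridge_end (a point): Centre of the flat +y end face of the cartridge, 90 mm from its centre, that goes against the stop; it starts 15 to 40 mm short of it. The opposite end, 180 mm away, overhangs the vee's open end, where fingers can push on it. It slides along the vee at some 2 to 5 N.
- cartridge: The cartridge as a body (origin 25 mm off its axis; use cartridge_center). It moves at a level push of 1 to 5 N. Its shell is thin: the fingers push, not squeeze it, with less than 25 N.
- clamp_pivot (a point): Pivot of the clamp arm, on two blue posts beyond the vee: at x +64, y +45, z +36 mm in vee_axis' frame (83 mm above the counter); hinge axis along the vee's y, axes as vee_axis. The posts, beside the arm, rise 11 mm above the pivot.
- clamp (a joint): Angle of the clamp arm, rad: 0 = level, reaching from the pivot back over the vee towards the deck (-x); the pad meets a seated cartridge somewhere between -0.06 and 0.06; positive = raised, as it starts (0.7 to 1.1; 1.3 at most). The stiff hinge (0.6 N m) stays where it is left, takes about 4 N at the paddle to move and keeps the pad tight after the push. Feel, not the reading, tells how hard the pad presses.
- clamp_paddle (a point): Middle of the top face of the red paddle (36 mm along the arm, 30 mm wide, 10 mm thick), 126 mm from the pivot and 5 mm above the arm's middle line. Its x axis runs along the arm to the pivot, z is normal to the top face, which faces up when the arm is level and away from the deck when raised.
- clamp_pad: Rubber foot under the clamp arm (18 x 10 mm steel), 64 mm from the pivot; origin mid its pressing face. It is screwed out 2.5 to 8.5 mm from the arm, differently each time, and stiff. 8 N down on the middle of the paddle gives about 8 N at the pad, 10 N 12 N, 13 N 18 N, 16 N 24 N. It must stay tight with over 5 N and never press with more than 26 N.
- stop: The end stop (origin on the counter below stop_face).
- collar_nut: Bystander: blue ring, 32 mm wide, 14 mm high, in the cradle's little parts tray behind the vee.
- end_cap: Bystander: small white cap, 24 mm wide, 18 mm high, in the same tray.
- wrench: Bystander: steel wrench lying on the counter to the right of the cradle.
- spice_jar: Bystander: amber jar with green lid, 52 mm wide, 85 mm high, beside the stop end.
- pickle_jar: Bystander: brown jar with red lid, 64 mm wide, 100 mm high, at the left.
- mug: Bystander: yellow mug, 76 mm wide, 90 mm high, at the left.
- tumbler: Bystander: steel tumbler, 68 mm wide, 100 mm high, at the right.
There are look-alikes about, which are no part of the job. What is shaped like the cartridge but purple is not meant.

How it is judged:
By the outcome, as a careful person would: the job done as asked, in the order asked, and still so for the second after the job is handed in, with the robot touching nothing.
It also fails if it takes over 72 s, if anything falls off the work surface, if the arm or the gripper's body presses on something with over 40 N, if the wrist force passes 120 N, or if a joint passes its speed limit or range.

## Working session

There is one attempt and no reset: what is moved stays moved. The work goes in short steps, Python scripts to look and compute and a shell command to move; the robot and the scene stay as the last step left them, time stands still between calls to the robot, and variables do not carry over. Pictures are saved under pics/ and viewed, at most 10 in all, crops included, and the job is handed in when it is done.

```bash
ls; mkdir -p pics; python3 - <<'E'
from station import *
import cv2,numpy as np
o=get_obs();print(o)
for n in("top","side"):
    c=camera(n);cv2.imwrite(f"pics/{n}0.png",c["frame"]);print(n,c["fx"],c["fy"],c["cx"],c["cy"],np.round(c["camera_from_world"],3).tolist())
    np.savez(f"{n}0.npz",**c)
E
```

```text
pics
{'time_s': 0.0, 'q': array([ 1.09341206,  0.33284491, -0.06469557,  1.46095926,  0.0215829 ,
        1.34989768, -0.08848906]), 'joint_velocities': array([-2.22347310e-03, -7.31161355e-04, -2.52318842e-03,  1.71100737e-04,
        1.32777857e-03, -2.16070162e-03, -3.88496905e-05]), 'tau': array([-1.22843798e-03, -6.25450373e+01,  4.78203397e-02, -3.91599870e+01,
        1.59832399e-02,  1.01440237e-02,  1.64033651e-06]), 'tcp_pos': array([ 0.27438673, -0.56115705,  0.25252416]), 'eef_rot': array([ 9.74254628e-01,  2.25449371e-01, -1.84567822e-04, -6.82740069e-04]), 'force': array([ 0.6130822 , -0.79193785, -0.51513842]), 'wrist_torque': array([ 0.02927981,  0.01957149, -0.03046264]), 'grasp_force': 0.0, 'finger_gap': 0.08544307824820413}
top 380.7223739445093 380.7223739445093 315.68521401404485 197.04225232424298 [[0.013, -1.0, -0.008, -0.019], [-0.981, -0.011, -0.194, 0.539], [0.194, 0.01, -0.981, 1.115], [0.0, 0.0, 0.0, 1.0]]
side 469.4553575996087 469.4553575996087 321.8078977380772 195.02717961389894 [[-0.925, -0.379, 0.008, 0.496], [-0.296, 0.709, -0.64, 0.214], [0.237, -0.595, -0.768, 1.507], [0.0, 0.0, 0.0, 1.0]]
```

View pics/top0.png

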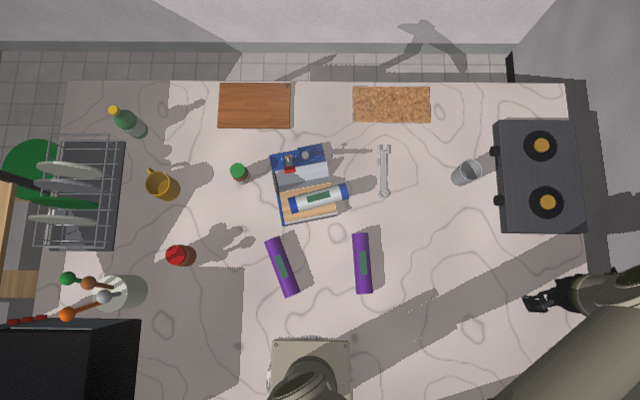

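View pics/side0.png

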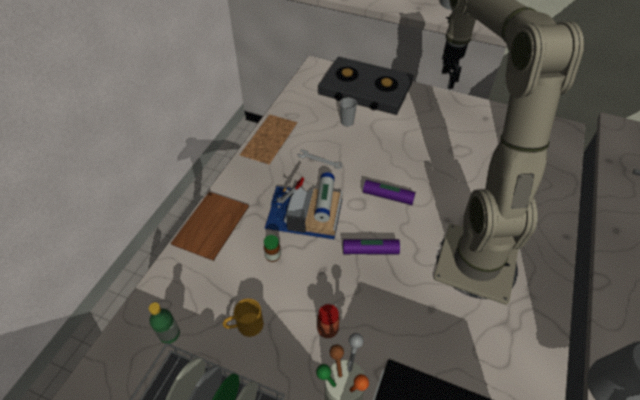

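The top view shows the white cartridge at (318,202) on the deck, with the stop to the left near (275,190) and the red paddle near (289,163). Candidates for the cartridge are white with blue bands (318,202), purple (282,267) and purple (362,263), so I choose the white one. I'll check it in a close crop.

```bash
cat > h.py <<'E'
import numpy as np,cv2
def load(n): return np.load(n)
def world(c,u,v,z=None):
    """pixel(s) -> world; by depth map, or on plane height z"""
    T=np.linalg.inv(c["camera_from_world"]);u=np.atleast_1d(u);v=np.atleast_1d(v)
    d=np.stack([(u-c["cx"])/c["fx"],(v-c["cy"])/c["fy"],np.ones(len(u))])
    R=T[:3,:3]@d;o=T[:3,3:]
    k=c["z_map"][v.astype(int),u.astype(int)] if z is None else (z-o[2])/R[2]
    return (o+R*k).T
def proj(c,p):
    M=c["camera_from_world"];q=M[:3,:3]@np.asarray(p)+M[:3,3]
    return q[0]/q[2]*c["fx"]+c["cx"],q[1]/q[2]*c["fy"]+c["cy"]
E
python3 - <<'E'
from h import *
t=load("top0.npz");s=load("side0.npz")
a=cv2.resize(t["frame"][130:240,250:410],None,fx=5,fy=5,interpolation=cv2.INTER_CUBIC)
b=cv2.resize(s["frame"][150:250,255:355],None,fx=6,fy=6,interpolation=cv2.INTER_CUBIC)
cv2.imwrite("pics/a.png",a[:,:800]);cv2.imwrite("pics/b.png",b)
print(np.sum(t["z_map"]>0))
# points over deck region: height histogram
v,u=np.mgrid[135:235,255:360];v=v.ravel();u=u.ravel()
P=world(t,u,v);f=t["frame"][v,u].astype(int)
hsv=cv2.cvtColor(t["frame"],cv2.COLOR_BGR2HSV)[v,u].astype(int)
ok=P[:,2]<.3
for nm,m in dict(red=((hsv[:,0]<8)|(hsv[:,0]>172))&(hsv[:,1]>150)&(hsv[:,2]>80),white=(hsv[:,1]<40)&(hsv[:,2]>150)&(P[:,2]>.06),wood=(hsv[:,0]>8)&(hsv[:,0]<25)&(hsv[:,1]>60)&(P[:,2]>.025),blue=(hsv[:,0]>100)&(hsv[:,0]<130)&(hsv[:,1]>120)).items():
    m=m&ok;Q=P[m];print(nm,m.sum(),Q.mean(0).round(4),Q.min(0).round(3),Q.max(0).round(3),u[m].mean(),v[m].mean())
E
```

```text
255004
red 39 [0.5831 0.0569 0.2028] [0.577 0.045 0.184] [0.599 0.071 0.211] 289.71794871794873 169.97435897435898
white 454 [ 0.5263 -0.0193  0.0842] [ 0.494 -0.089  0.069] [0.649 0.12  0.147] 317.72907488986783 199.16740088105726
wood 833 [0.5235 0.0232 0.0405] [ 0.466 -0.076  0.031] [0.661 0.102 0.156] 304.04441776710684 202.57743097238895
blue 612 [0.6119 0.0492 0.0374] [ 0.456 -0.11   0.002] [0.715 0.139 0.098] 296.7532679738562 175.59313725490196
```

View pics/a.png

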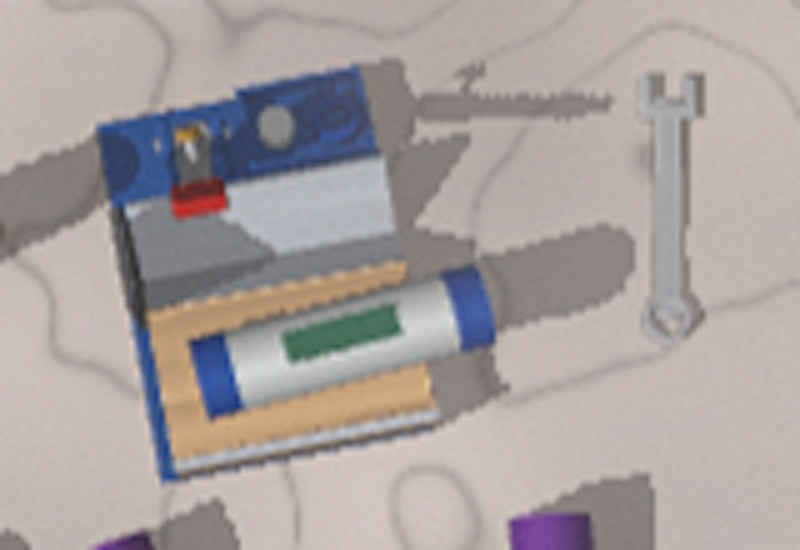

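View pics/b.png

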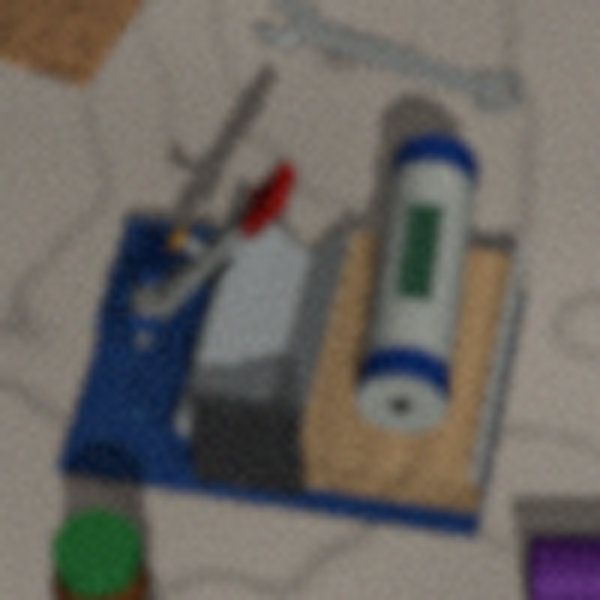

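The crops confirm the white cartridge with blue bands at about crop (340,343), lying on the plywood deck. In the top crop the lip runs (148,310)–(405,263), the rail's outer corners are at (172,473) and (440,412), and the far jaw top is (120,207)–(385,157). The wrench is to the right, beyond the cradle's open end.

```bash
cat >> h.py <<'E'
def cart(t,c0,yaw):
    """cartridge axis centre & yaw from depth points in cradle frame (region over the deck/vee)"""
    R=np.array([[np.cos(yaw),-np.sin(yaw)],[np.sin(yaw),np.cos(yaw)]])
    v,u=np.mgrid[130:240,250:370];v=v.ravel();u=u.ravel();P=world(t,u,v)
    L=(P[:,:2]-c0)@R
    return L,P[:,2],u,v
E
python3 - <<'E'
from h import *
from scipy.optimize import least_squares
t=load("top0.npz");s=load("side0.npz")
pk=[((148,310),(-26,95,38)),((405,263),(-26,-70,38)),((172,473),(-129,95,42.5)),((440,412),(-129,-70,42.5)),((120,207),(38,95,50)),((385,157),(38,-70,50))]
W=np.array([world(t,(a[0]+.5)/5-.5+250,(a[1]+.5)/5-.5+130,b[2]/1e3)[0,:2] for a,b in pk]);B=np.array([b for _,b in pk])/1e3
f=lambda p:(np.array([p[0]+np.cos(p[2])*B[:,0]-np.sin(p[2])*B[:,1],p[1]+np.sin(p[2])*B[:,0]+np.cos(p[2])*B[:,1]]).T-W).ravel()
r=least_squares(f,[.6,0,.2]);print(r.x,(r.fun.reshape(-1,2)*1e3).round(1).tolist())
p=r.x;L,z,u,v=cart(t,p[:2],p[2])
# deck plane height check, cartridge
m=(z>.055)&(z<.1)&(L[:,0]<-.035)&(L[:,0]>-.15)&(abs(L[:,1])<.15)
Q=L[m]; print("cart",m.sum(),Q.mean(0),Q.min(0),Q.max(0),z[m].max())
for a,b in((-.12,-.06),(-.06,-.02),(-.02,.02),(.02,.08)):
    k=m&(L[:,1]>a)&(L[:,1]<b);print(a,L[k,0].mean(),L[k,0].min(),L[k,0].max())
d=(L[:,0]>-.12)&(L[:,0]<-.03)&(z<.05)&(z>.03)&(L[:,1]>-.06)&(L[:,1]<.09);print("deck z",np.median(z[d]))
# arm points
m=(z>.09)&(L[:,0]>-.08);print("arm",m.sum());
q=np.c_[L[m],z[m]]; print(q[np.argsort(-q[:,2])][::6].round(3).tolist())
# side projections of predicted features
c,sn=np.cos(p[2]),np.sin(p[2])
for b in((-26,95,38),(-26,-70,38),(-129,95,42.5),(-129,-70,42.5),(-31,95,83),(31,95,83)):
    x,y,zz=np.array(b)/1e3;uu,vv=proj(s,(p[0]+c*x-sn*y,p[1]+sn*x+c*y,zz));print(b,round((uu-255)*6),round((vv-150)*6))
E
```

```text
[0.60300616 0.01601254 0.21383145] [[-0.4, 1.9], [2.7, 0.7], [1.5, -1.6], [-3.1, 0.7], [-0.8, -2.8], [0.1, 1.1]]
cart 990 [-0.0797617  -0.01958472] [-0.10643481 -0.10984933] [-0.04613124  0.07145166] 0.0950221357336245
-0.12 -0.0756661348587557 -0.09809178915126245 -0.046131240451688
-0.06 -0.07859867054054684 -0.10129597863951957 -0.05014037512772837
-0.02 -0.08112614671117967 -0.10357776979446583 -0.053686617723530256
0.02 -0.08359006831588459 -0.10643480530671172 -0.05554589652640643
deck z 0.038336163453947636
arm 255
[[-0.013, 0.057, 0.211], [-0.014, 0.047, 0.207], [-0.01, 0.04, 0.206], [-0.015, 0.041, 0.205], [-0.018, 0.053, 0.204], [-0.008, 0.046, 0.204], [-0.016, 0.05, 0.203], [-0.014, 0.053, 0.201], [-0.006, 0.035, 0.198], [-0.003, 0.043, 0.193], [-0.0, 0.037, 0.19], [0.004, 0.034, 0.185], [0.006, 0.039, 0.18], [0.01, 0.039, 0.175], [0.017, 0.053, 0.164], [0.021, 0.038, 0.159], [0.04, 0.049, 0.154], [0.042, 0.04, 0.15], [0.026, 0.049, 0.149], [0.038, 0.044, 0.146], [0.03, 0.046, 0.143], [0.035, 0.04, 0.135], [0.045, 0.054, 0.12], [0.053, 0.042, 0.107], [0.06, 0.059, 0.097], [0.054, 0.03, 0.096], [0.052, 0.064, 0.095], [0.055, 0.033, 0.094], [0.068, 0.046, 0.093], [0.068, 0.031, 0.093], [0.059, 0.032, 0.092], [0.069, 0.064, 0.092], [0.058, 0.06, 0.092], [-0.072, -0.036, 0.091], [0.06, 0.035, 0.091], [-0.07, 0.015, 0.091], [-0.07, -0.088, 0.091], [-0.079, -0.102, 0.091], [0.068, 0.04, 0.091], [-0.066, -0.071, 0.091], [-0.069, -0.101, 0.09], [-0.073, -0.091, 0.09], [-0.068, -0.019, 0.09]]
(-26, 95, 38) 295 449
(-26, -70, 38) 351 225
(-129, 95, 42.5) 480 471
(-129, -70, 42.5) 525 244
(-31, 95, 83) 302 401
(31, 95, 83) 190 384
```

```bash
python3 - <<'E'
from h import *
t=load("top0.npz")
hsv=cv2.cvtColor(t["frame"],cv2.COLOR_BGR2HSV).astype(int)
wood=(hsv[...,0]>8)&(hsv[...,0]<25)&(hsv[...,1]>70)&(hsv[...,2]>100)
p=np.array([.603,.016,.2138])
top=[];bot=[]
for u in range(283,330):
    v=np.where(wood[160:230,u])[0]+160
    if len(v): top.append((u,v.min()-.5)); bot.append((u,v.max()+.5))
for nm,e,zz,xo in(("lip",top,.038,-.026),("rail",bot,.0425,-.123)):
    e=np.array(e);W=world(t,e[:,0],e[:,1],zz)[:,:2]
    vx,vy,x0,y0=cv2.fitLine(W.astype(np.float32),cv2.DIST_HUBER,0,.001,.001).ravel()
    if vy<0:vx,vy=-vx,-vy
    th=np.arctan2(-vx,vy);n=np.array([np.cos(th),np.sin(th)]);print(nm,"yaw",th,"n.x",n@[x0,y0],"-> axis offset along n",n@[x0,y0]-xo)
print("prior offset",np.cos(p[2])*p[0]+np.sin(p[2])*p[1])
L,z,u,v=cart(t,p[:2],p[2])
m=(z>.07)&(z<.09)&(L[:,1]>.08)&(abs(L[:,0])<.045);print("stop top",m.sum(),L[m].mean(0),L[m].min(0),L[m].max(0),np.median(z[m]))
m=(z>.08)&(L[:,0]>-.03)&(L[:,1]<.07);q=np.c_[L[m],z[m]]
a=q[(q[:,2]>.11)];print("arm y mean",a.mean(0)); b=np.polyfit(a[:,0],a[:,2],1);print("slope ang",np.arctan(-b[0]))
E
```

```text
lip yaw 0.21711953 n.x 0.5645319 -> axis offset along n 0.59053195
rail yaw 0.2096419 n.x 0.47147834 -> axis offset along n 0.59447837
prior offset 0.5926655181575688
stop top 61 [-0.00407355  0.09898525] [-0.03344345  0.09535653] [0.02838361 0.10334768] 0.08250181414753954
arm y mean [0.00937423 0.0454709  0.17651847]
slope ang 0.8763223151756374
```

```bash
python3 -m jog '[{"tx":0.016,"ty":0.04,"yaw":-0.05},{"tx":0.032,"ty":0.08,"yaw":-0.1},{"tx":0.047,"ty":0.118,"yaw":-0.15},{"tx":0.062,"ty":0.156,"yaw":-0.2},{"tx":0.077,"ty":0.194,"yaw":-0.24},{"tx":0.092,"ty":0.232,"yaw":-0.24},{"tx":0.107,"ty":0.270,"yaw":-0.24},{"tx":0.122,"ty":0.308,"yaw":-0.24},{"tx":0.137,"ty":0.346,"yaw":-0.24},{"tx":0.152,"ty":0.384,"yaw":-0.24},{"tx":0.167,"ty":0.422,"yaw":-0.24},{"tx":0.182,"ty":0.46,"yaw":-0.24}]'; python3 -m jog '[{"tx":0.01,"ty":0.025},{"tx":0.02,"ty":0.049},{"tx":0.02,"ty":0.049,"tz":-0.03},{"tx":0.02,"ty":0.049,"tz":-0.06},{"tx":0.02,"ty":0.049,"tz":-0.09},{"tx":0.02,"ty":0.049,"tz":-0.12},{"tx":0.02,"ty":0.049,"tz":-0.14},{"tx":0.02,"ty":0.049,"tz":-0.14},{"tx":0.02,"ty":0.049,"tz":-0.14}]'
python3 - <<'E'
from h import *
from station import *
from scipy.spatial.transform import Rotation as R
o=get_obs();print(o["tcp_pos"],o["force"],R.from_quat(o["eef_rot"]).as_matrix().round(3).tolist())
s=camera("side");p=proj(s,o["tcp_pos"]);print(p)
cv2.imwrite("pics/c.png",cv2.resize(s["frame"][110:240,240:400],None,fx=5,fy=4.6,interpolation=cv2.INTER_CUBIC))
E
```

```text
[ 0.27441369 -0.56118795  0.25261213] [-0.32995584  0.16091132  0.7061426 ] [[0.898, 0.439, -0.001], [0.439, -0.898, 0.001], [-0.0, -0.001, -1.0]]
(np.float64(447.18823966846793), np.float64(78.0954337100178))schema error: expected keys hand, tx, ty, tz, yaw
schema error: expected keys hand, tx, ty, tz, yaw
```

View pics/c.png

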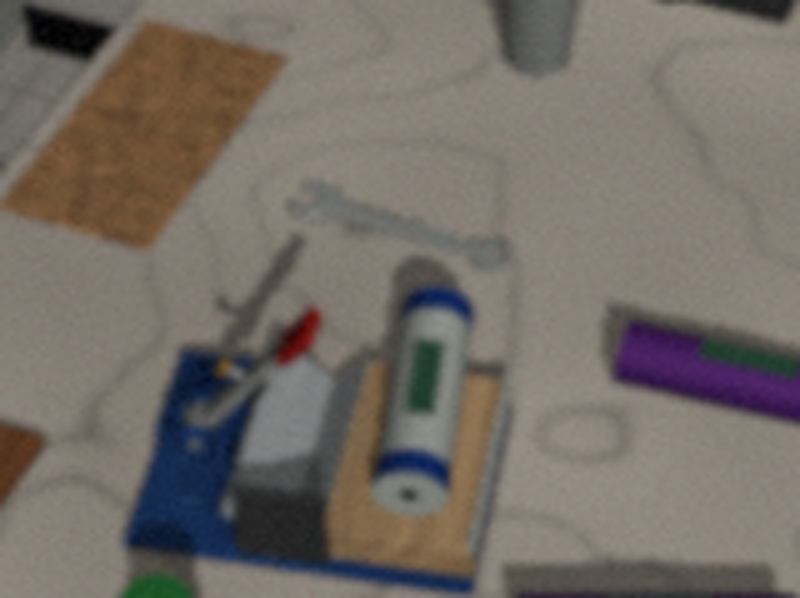

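The schema needs all five keys in every row, so both moves were refused. The picture shows the scene unchanged and the robot out of view.

```bash
python3 -m jog '[{"hand":0.085,"tz":0,"tx":0.016,"ty":0.04,"yaw":-0.05},{"hand":0.085,"tz":0,"tx":0.032,"ty":0.08,"yaw":-0.1},{"hand":0.085,"tz":0,"tx":0.047,"ty":0.118,"yaw":-0.15},{"hand":0.085,"tz":0,"tx":0.062,"ty":0.156,"yaw":-0.2},{"hand":0.085,"tz":0,"tx":0.077,"ty":0.194,"yaw":-0.24},{"hand":0.085,"tz":0,"tx":0.092,"ty":0.232,"yaw":-0.24},{"hand":0.085,"tz":0,"tx":0.107,"ty":0.270,"yaw":-0.24},{"hand":0.085,"tz":0,"tx":0.122,"ty":0.308,"yaw":-0.24},{"hand":0.085,"tz":0,"tx":0.137,"ty":0.346,"yaw":-0.24},{"hand":0.085,"tz":0,"tx":0.152,"ty":0.384,"yaw":-0.24},{"hand":0.085,"tz":0,"tx":0.167,"ty":0.422,"yaw":-0.24},{"hand":0.085,"tz":0,"tx":0.182,"ty":0.46,"yaw":-0.24}]'
```

```text
time_s: 1.15
tcp_pos: [0.4567, -0.0995, 0.2535]
eef_rot: [0.994, 0.107, 0.0, 0.0]
force: [1.2, -1.4, -0.2]
finger_gap: 0.0849
grasp_force: 0.0
```

```bash
python3 -m jog '[{"hand":0.085,"yaw":0,"tx":0.01,"ty":0.024,"tz":0},{"hand":0.085,"yaw":0,"tx":0.02,"ty":0.047,"tz":-0.02},{"hand":0.085,"yaw":0,"tx":0.02,"ty":0.047,"tz":-0.05},{"hand":0.085,"yaw":0,"tx":0.02,"ty":0.047,"tz":-0.08},{"hand":0.085,"yaw":0,"tx":0.02,"ty":0.047,"tz":-0.11},{"hand":0.085,"yaw":0,"tx":0.02,"ty":0.047,"tz":-0.135},{"hand":0.085,"yaw":0,"tx":0.02,"ty":0.047,"tz":-0.155},{"hand":0.085,"yaw":0,"tx":0.02,"ty":0.047,"tz":-0.155},{"hand":0.085,"yaw":0,"tx":0.02,"ty":0.047,"tz":-0.155}]'
python3 - <<'E'
from h import *
from station import *
o=get_obs();print(o["tcp_pos"],o["force"])
s=camera("side");print([(a-240)*5 if i==0 else (a-110)*4.6 for i,a in enumerate(proj(s,o["tcp_pos"]))],[proj(s,o["tcp_pos"]-[0,0,d]) for d in(.009,.022)])
cv2.imwrite("pics/d.png",cv2.resize(s["frame"][110:240,240:400],None,fx=5,fy=4.6,interpolation=cv2.INTER_CUBIC))
E
```

```text
time_s: 1.9
tcp_pos: [0.476, -0.0543, 0.098]
eef_rot: [0.994, 0.107, -0.001, -0.0]
force: [0.6, -0.2, 0.2]
finger_gap: 0.0852
grasp_force: 0.0
[ 0.47601318 -0.05429894  0.09801917] [ 0.56607207 -0.16421094  0.2076522 ]
[np.float64(524.1571303015655), np.float64(353.0322255972074)] [(np.float64(344.71071504030004), np.float64(188.48963172980046)), (np.float64(344.53820267889074), np.float64(190.98132275790257))]
```

View pics/d.png

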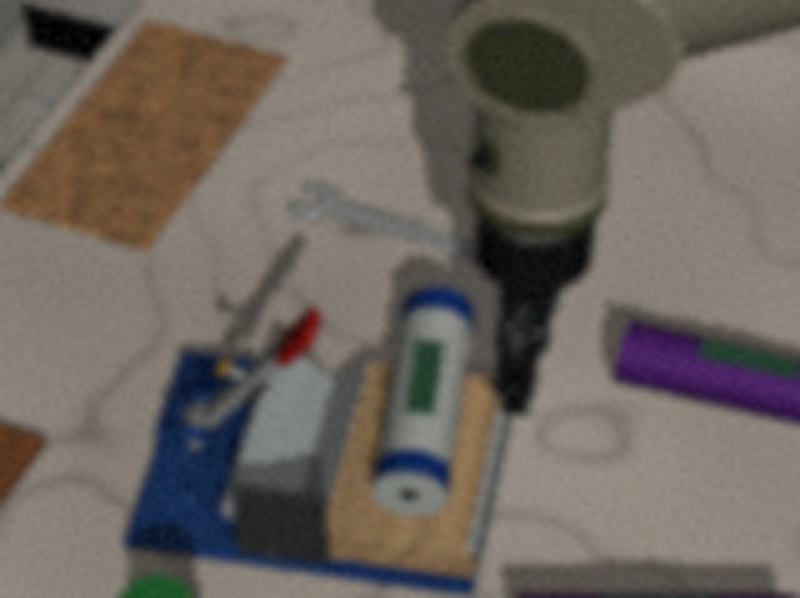

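The hand is behind the cartridge beyond the rail, with the near (+y) fingertip at crop (515,410), i.e. image (343,199). I'll check the tip height from that.

```bash
python3 - <<'E'
from h import *
s=load("side0.npz");e=np.array([-.212,.977,0]);T=np.array([.476,-.0543,.098])
for k in(.043,.05,.057):
  for d in(.009,.022): 
    a=proj(s,T+k*e-[0,0,d]);print(k,d,round((a[0]-240)*5),round((a[1]-110)*4.6))
E
```

```text
0.043 0.009 514 406
0.043 0.022 513 417
0.05 0.009 513 413
0.05 0.022 512 424
0.057 0.009 511 420
0.057 0.022 510 432
```

```bash
python3 -m jog '[{"hand":0.085,"yaw":0,"tx":0,"ty":0,"tz":-0.016},{"hand":0.085,"yaw":0,"tx":0,"ty":0,"tz":-0.032},{"hand":0.085,"yaw":0,"tx":0.005,"ty":0.001,"tz":-0.032},{"hand":0.085,"yaw":0,"tx":0.010,"ty":0.002,"tz":-0.032},{"hand":0.085,"yaw":0,"tx":0.014,"ty":0.003,"tz":-0.032},{"hand":0.085,"yaw":0,"tx":0.017,"ty":0.0035,"tz":-0.032},{"hand":0.085,"yaw":0,"tx":0.020,"ty":0.0043,"tz":-0.032},{"hand":0.085,"yaw":0,"tx":0.022,"ty":0.0047,"tz":-0.032},{"hand":0.085,"yaw":0,"tx":0.024,"ty":0.0052,"tz":-0.032},{"hand":0.085,"yaw":0,"tx":0.026,"ty":0.0056,"tz":-0.032}]'
python3 -m jog '[{"hand":0.085,"yaw":0,"tz":0,"tx":0.002,"ty":0.0004},{"hand":0.085,"yaw":0,"tz":0,"tx":0.004,"ty":0.0008},{"hand":0.085,"yaw":0,"tz":0,"tx":0.006,"ty":0.0013},{"hand":0.085,"yaw":0,"tz":0,"tx":0.008,"ty":0.0017},{"hand":0.085,"yaw":0,"tz":0,"tx":0.01,"ty":0.0021},{"hand":0.085,"yaw":0,"tz":0,"tx":0.012,"ty":0.0026},{"hand":0.085,"yaw":0,"tz":0,"tx":0.014,"ty":0.003},{"hand":0.085,"yaw":0,"tz":0,"tx":0.016,"ty":0.0034}]'
```

```text
time_s: 2.78
tcp_pos: [0.5028, -0.0488, 0.0665]
eef_rot: [0.994, 0.107, 0.0, 0.0]
force: [-0.4, -0.1, -0.0]
finger_gap: 0.085
grasp_force: 0.2
time_s: 3.45
tcp_pos: [0.5188, -0.0454, 0.0663]
eef_rot: [0.994, 0.107, -0.0, 0.0]
force: [-0.5, 0.6, 0.0]
finger_gap: 0.0851
grasp_force: 0.1
```

```bash
cat > look.py <<'E'
from h import *
from station import *
p=np.array([.603,.016,.2138])
t=camera("top");L,z,u,v=cart(t,p[:2],p[2])
hsv=cv2.cvtColor(t["frame"],cv2.COLOR_BGR2HSV).astype(int)[v,u]
bl=(hsv[:,0]>105)&(hsv[:,0]<130)&(hsv[:,1]>120)&(hsv[:,2]>70)&(z>.05)&(z<.1)&(abs(L[:,0])<.12)
for nm,m in(("-y band",bl&(L[:,1]<-.03)),("+y band",bl&(L[:,1]>.03)&(L[:,0]<.045))):
    if m.sum(): print(nm,m.sum(),"x",L[m,0].mean().round(4),"y",L[m,1].min().round(4),L[m,1].max().round(4),"z",z[m].max().round(4))
o=get_obs();d=o["tcp_pos"][:2]-p[:2];c,s=np.cos(p[2]),np.sin(p[2])
print("tcp cradle",round(c*d[0]+s*d[1],4),round(-s*d[0]+c*d[1],4),o["tcp_pos"][2].round(4),"F n,e,z",(c*o["force"][0]+s*o["force"][1]).round(1),(-s*o["force"][0]+c*o["force"][1]).round(1),o["force"][2].round(1),"t",o["time_s"])
import sys
if len(sys.argv)>1:
    S=camera("side");a=cv2.resize(S["frame"][140:240,255:345],None,fx=5,fy=5,interpolation=cv2.INTER_CUBIC)
    b=cv2.resize(t["frame"][140:225,270:336],None,fx=5,fy=5,interpolation=cv2.INTER_CUBIC)
    h=np.zeros((500,780,3),np.uint8);h[:500,:450]=a;h[:425,450:780]=b;cv2.imwrite("pics/"+sys.argv[1],h)
E
python3 look.py
```

```text
+y band 99 x -0.0679 y 0.0482 0.0691 z 0.0928
tcp cradle -0.095 -0.0421 0.0664 F n,e,z -0.3 -0.0 0.7 t 3.5
```

```bash
python3 -m jog '[{"hand":0.085,"yaw":0,"tz":0,"tx":0.002,"ty":0.0004},{"hand":0.085,"yaw":0,"tz":0,"tx":0.004,"ty":0.0008},{"hand":0.085,"yaw":0,"tz":0,"tx":0.006,"ty":0.0013},{"hand":0.085,"yaw":0,"tz":0,"tx":0.008,"ty":0.0017},{"hand":0.085,"yaw":0,"tz":0,"tx":0.01,"ty":0.0021},{"hand":0.085,"yaw":0,"tz":0,"tx":0.012,"ty":0.0026},{"hand":0.085,"yaw":0,"tz":0,"tx":0.014,"ty":0.003},{"hand":0.085,"yaw":0,"tz":0,"tx":0.016,"ty":0.0034},{"hand":0.085,"yaw":0,"tz":0,"tx":0.018,"ty":0.0038},{"hand":0.085,"yaw":0,"tz":0,"tx":0.02,"ty":0.0043}]'; python3 look.py
```

```text
time_s: 4.33
tcp_pos: [0.5388, -0.0412, 0.0663]
eef_rot: [0.994, 0.107, -0.0, 0.0]
force: [0.1, -0.1, 0.1]
finger_gap: 0.0853
grasp_force: 0.1
+y band 99 x -0.0472 y 0.0499 0.0717 z 0.0918
tcp cradle -0.0745 -0.0422 0.0664 F n,e,z -1.0 -0.1 -0.0 t 4.3833
```

```bash
python3 -m jog '[{"hand":0.085,"yaw":0,"tz":0,"tx":0.0015,"ty":0.0003},{"hand":0.085,"yaw":0,"tz":0,"tx":0.003,"ty":0.0006},{"hand":0.085,"yaw":0,"tz":0,"tx":0.0045,"ty":0.001},{"hand":0.085,"yaw":0,"tz":0,"tx":0.006,"ty":0.0013},{"hand":0.085,"yaw":0,"tz":0,"tx":0.0075,"ty":0.0016},{"hand":0.085,"yaw":0,"tz":0,"tx":0.0085,"ty":0.0018},{"hand":0.085,"yaw":0,"tz":0,"tx":0.0095,"ty":0.002},{"hand":0.085,"yaw":0,"tz":0,"tx":0.0105,"ty":0.0022},{"hand":0.085,"yaw":0,"tz":0,"tx":0.0115,"ty":0.0025},{"hand":0.085,"yaw":0,"tz":0,"tx":0.0125,"ty":0.0027}]'; python3 look.py
```

```text
time_s: 5.22
tcp_pos: [0.5512, -0.0384, 0.0663]
eef_rot: [0.994, 0.107, 0.0, 0.0]
force: [0.0, 0.6, 0.3]
finger_gap: 0.0852
grasp_force: 0.0
+y band 100 x -0.0332 y 0.0505 0.0719 z 0.0922
tcp cradle -0.062 -0.0422 0.0664 F n,e,z 0.6 -0.6 1.0 t 5.2667
```

```bash
python3 -m jog '[{"hand":0.085,"yaw":0,"tz":0,"tx":0.001,"ty":0.0002},{"hand":0.085,"yaw":0,"tz":0,"tx":0.002,"ty":0.0004},{"hand":0.085,"yaw":0,"tz":0,"tx":0.003,"ty":0.0006},{"hand":0.085,"yaw":0,"tz":0,"tx":0.004,"ty":0.0008},{"hand":0.085,"yaw":0,"tz":0,"tx":0.005,"ty":0.001},{"hand":0.085,"yaw":0,"tz":0,"tx":0.005,"ty":0.001}]'; python3 look.py
```

```text
time_s: 5.77
tcp_pos: [0.5563, -0.0374, 0.0663]
eef_rot: [0.994, 0.107, 0.0, 0.0]
force: [0.4, 0.7, 0.3]
finger_gap: 0.0852
grasp_force: 0.0
+y band 99 x -0.0059 y 0.0534 0.0739 z 0.0773
tcp cradle -0.0571 -0.0423 0.0663 F n,e,z -0.3 0.2 -0.6 t 5.8167
```

```bash
python3 -m jog '[{"hand":0.085,"yaw":0,"tz":0,"tx":-0.015,"ty":-0.003},{"hand":0.06,"yaw":0,"tz":0.02,"tx":-0.025,"ty":-0.006},{"hand":0.0,"yaw":0,"tz":0.06,"tx":-0.025,"ty":-0.006},{"hand":0.0,"yaw":0,"tz":0.08,"tx":-0.02,"ty":-0.03},{"hand":0.0,"yaw":0,"tz":0.08,"tx":0.005,"ty":-0.06},{"hand":0.0,"yaw":0,"tz":0.08,"tx":0.035,"ty":-0.08},{"hand":0.0,"yaw":0,"tz":0.08,"tx":0.06,"ty":-0.096},{"hand":0.0,"yaw":0,"tz":0.08,"tx":0.079,"ty":-0.096},{"hand":0.0,"yaw":0,"tz":0.05,"tx":0.079,"ty":-0.096},{"hand":0.0,"yaw":0,"tz":0.03,"tx":0.079,"ty":-0.096},{"hand":0.0,"yaw":0,"tz":0.03,"tx":0.079,"ty":-0.096}]'; python3 look.py e.png
```

```text
time_s: 6.73
tcp_pos: [0.6326, -0.1331, 0.0916]
eef_rot: [0.994, 0.107, -0.003, -0.001]
force: [-1.7, 0.1, -1.1]
finger_gap: -0.0001
grasp_force: 0.0
-y band 75 x -0.0094 y -0.1037 -0.085 z 0.0757
+y band 99 x -0.0059 y 0.0537 0.0738 z 0.0791
tcp cradle -0.0018 -0.1523 0.0941 F n,e,z -0.3 -0.0 1.1 t 6.7833
```

View pics/e.png

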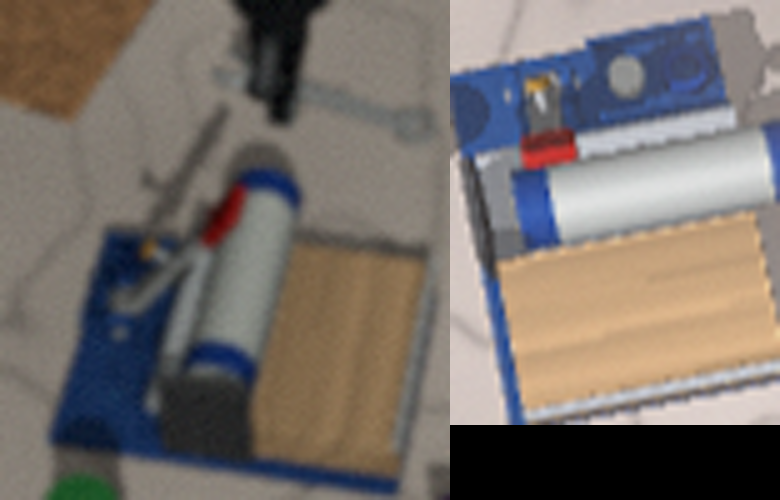

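The cartridge is seated in the vee, with its +y band at about (535,207) in the top half and clear of the stop; the closed fingers are beyond its open end. Next I lower and push along +y.

```bash
python3 -m jog '[{"hand":0.0,"yaw":0,"tz":-0.02,"tx":0,"ty":0},{"hand":0.0,"yaw":0,"tz":-0.034,"tx":0,"ty":0},{"hand":0.0,"yaw":0,"tz":-0.034,"tx":-0.001,"ty":0.006},{"hand":0.0,"yaw":0,"tz":-0.034,"tx":-0.0025,"ty":0.012},{"hand":0.0,"yaw":0,"tz":-0.034,"tx":-0.004,"ty":0.018},{"hand":0.0,"yaw":0,"tz":-0.034,"tx":-0.0047,"ty":0.022},{"hand":0.0,"yaw":0,"tz":-0.034,"tx":-0.0053,"ty":0.025},{"hand":0.0,"yaw":0,"tz":-0.034,"tx":-0.006,"ty":0.028},{"hand":0.0,"yaw":0,"tz":-0.034,"tx":-0.0064,"ty":0.030},{"hand":0.0,"yaw":0,"tz":-0.034,"tx":-0.007,"ty":0.032}]'; python3 look.py
```

```text
time_s: 7.67
tcp_pos: [0.6281, -0.1014, 0.0626]
eef_rot: [0.994, 0.107, 0.0, 0.0]
force: [-0.5, 0.4, 0.2]
finger_gap: 0.0002
grasp_force: 0.0
-y band 32 x -0.0183 y -0.0999 -0.0847 z 0.0975
+y band 98 x -0.0055 y 0.0535 0.0736 z 0.0779
tcp cradle -0.0004 -0.1196 0.0625 F n,e,z 0.4 1.1 -0.3 t 7.7167
```

```bash
python3 -m jog '[{"hand":0.0,"yaw":0,"tz":0,"tx":-0.0003,"ty":0.0015},{"hand":0.0,"yaw":0,"tz":0,"tx":-0.0006,"ty":0.003},{"hand":0.0,"yaw":0,"tz":0,"tx":-0.001,"ty":0.0045},{"hand":0.0,"yaw":0,"tz":0,"tx":-0.0013,"ty":0.006},{"hand":0.0,"yaw":0,"tz":0,"tx":-0.0016,"ty":0.0075},{"hand":0.0,"yaw":0,"tz":0,"tx":-0.002,"ty":0.009}]'; python3 look.py;python3 -m jog '[{"hand":0.0,"yaw":0,"tz":0,"tx":-0.0003,"ty":0.001},{"hand":0.0,"yaw":0,"tz":0,"tx":-0.0005,"ty":0.002},{"hand":0.0,"yaw":0,"tz":0,"tx":-0.0007,"ty":0.003},{"hand":0.0,"yaw":0,"tz":0,"tx":-0.0009,"ty":0.004},{"hand":0.0,"yaw":0,"tz":0,"tx":-0.0011,"ty":0.005}]'; python3 look.py
```

```text
time_s: 8.22
tcp_pos: [0.6261, -0.0927, 0.0624]
eef_rot: [0.994, 0.107, 0.0, 0.0]
force: [0.8, -2.7, 0.1]
finger_gap: -0.0002
grasp_force: 1.4
-y band 25 x -0.0185 y -0.0889 -0.0779 z 0.0892
+y band 94 x -0.0055 y 0.0612 0.0803 z 0.0785
tcp cradle -0.0004 -0.1106 0.0624 F n,e,z -0.3 -2.2 1.0 t 8.2667
time_s: 8.68
tcp_pos: [0.625, -0.0874, 0.0624]
eef_rot: [0.994, 0.107, 0.0, 0.0]
force: [0.6, -4.0, 0.4]
finger_gap: 0.0
grasp_force: 1.5
-y band 24 x -0.018 y -0.0827 -0.0724 z 0.0961
+y band 88 x -0.0057 y 0.0663 0.085 z 0.0772
tcp cradle -0.0004 -0.1055 0.0623 F n,e,z 0.5 -2.8 1.4 t 8.7333
```

```bash
python3 -m jog '[{"hand":0.0,"yaw":0,"tz":0,"tx":-0.0002,"ty":0.001},{"hand":0.0,"yaw":0,"tz":0,"tx":-0.0004,"ty":0.002},{"hand":0.0,"yaw":0,"tz":0,"tx":-0.0006,"ty":0.003},{"hand":0.0,"yaw":0,"tz":0,"tx":-0.0008,"ty":0.004},{"hand":0.0,"yaw":0,"tz":0,"tx":-0.001,"ty":0.0048},{"hand":0.0,"yaw":0,"tz":0,"tx":-0.0011,"ty":0.0052}]'; python3 look.py;python3 -m jog '[{"hand":0.0,"yaw":0,"tz":0,"tx":-0.0001,"ty":0.0004},{"hand":0.0,"yaw":0,"tz":0,"tx":-0.0002,"ty":0.0008}]'
```

```text
time_s: 9.23
tcp_pos: [0.6239, -0.0821, 0.0624]
eef_rot: [0.994, 0.107, 0.0, 0.0]
force: [0.2, -2.8, -0.4]
finger_gap: -0.0002
grasp_force: 1.5
-y band 19 x -0.0182 y -0.0757 -0.0674 z 0.0749
+y band 91 x -0.0068 y 0.0717 0.0917 z 0.0789
tcp cradle -0.0004 -0.1002 0.0623 F n,e,z -0.4 -2.3 0.4 t 9.2833
time_s: 9.45
tcp_pos: [0.6237, -0.0815, 0.0623]
eef_rot: [0.994, 0.107, 0.0, 0.0]
force: [0.4, -3.1, 1.1]
finger_gap: -0.0001
grasp_force: 1.5
```

```bash
python3 -m jog '[{"hand":0.0,"yaw":0,"tz":0,"tx":-0.0001,"ty":0.0004},{"hand":0.0,"yaw":0,"tz":0,"tx":-0.0002,"ty":0.0008}]';python3 look.py
```

```text
time_s: 9.62
tcp_pos: [0.6235, -0.0807, 0.0623]
eef_rot: [0.994, 0.107, 0.0, 0.0]
force: [1.6, -2.0, 0.0]
finger_gap: -0.0
grasp_force: 1.5
-y band 19 x -0.018 y -0.0738 -0.0654 z 0.0735
+y band 94 x -0.0061 y 0.073 0.0932 z 0.076
tcp cradle -0.0005 -0.0987 0.0623 F n,e,z 0.1 -2.7 0.3 t 9.6667
```

```bash
for i in 1 2; do python3 -m jog '[{"hand":0.0,"yaw":0,"tz":0,"tx":-0.0001,"ty":0.0004},{"hand":0.0,"yaw":0,"tz":0,"tx":-0.0002,"ty":0.0008}]'|grep force; done;python3 look.py
```

```text
force: [0.2, -2.1, 1.2]
grasp_force: 1.5
force: [1.2, -6.4, -1.5]
grasp_force: 3.2
-y band 18 x -0.0185 y -0.0725 -0.0649 z 0.0759
+y band 92 x -0.0064 y 0.074 0.0941 z 0.0775
tcp cradle -0.0005 -0.0979 0.0624 F n,e,z 1.9 -5.2 -0.2 t 10.05
```

```bash
python3 -m jog '[{"hand":0.0,"yaw":0,"tz":0,"tx":0,"ty":0.0002},{"hand":0.0,"yaw":0,"tz":0,"tx":0,"ty":0.0002}]'; python3 look.py
```

```text
time_s: 10.22
tcp_pos: [0.6233, -0.0798, 0.0624]
eef_rot: [0.994, 0.107, 0.0, 0.001]
force: [1.7, -4.9, -0.1]
finger_gap: 0.0
grasp_force: 2.9
-y band 17 x -0.0186 y -0.0723 -0.0648 z 0.0739
+y band 92 x -0.006 y 0.0738 0.0935 z 0.0787
tcp cradle -0.0005 -0.0979 0.0624 F n,e,z 1.0 -5.6 0.2 t 10.2667
```

```bash
python3 -m jog '[{"hand":0.0,"yaw":0,"tz":0,"tx":-0.0001,"ty":0.0003},{"hand":0.0,"yaw":0,"tz":0,"tx":-0.0001,"ty":0.0003},{"hand":0.0,"yaw":0,"tz":0,"tx":-0.0001,"ty":0.0003}]'; python3 look.py|tail -1
```

```text
time_s: 10.52
tcp_pos: [0.6232, -0.0798, 0.0624]
eef_rot: [0.994, 0.107, 0.0, 0.001]
force: [2.6, -6.7, -0.8]
finger_gap: -0.0002
grasp_force: 3.3
tcp cradle -0.0005 -0.0979 0.0624 F n,e,z 1.7 -6.7 -1.1 t 10.5667
```

```bash
python3 -m jog '[{"hand":0.0,"yaw":0,"tz":0,"tx":0.0004,"ty":-0.002},{"hand":0.0,"yaw":0,"tz":0,"tx":0.0017,"ty":-0.008},{"hand":0.0,"yaw":0,"tz":0,"tx":0.0042,"ty":-0.02},{"hand":0.0,"yaw":0,"tz":0.02,"tx":0.0045,"ty":-0.025},{"hand":0.0,"yaw":0,"tz":0.06,"tx":0.0045,"ty":-0.025},{"hand":0.0,"yaw":0,"tz":0.10,"tx":0.0045,"ty":-0.025},{"hand":0.0,"yaw":0,"tz":0.14,"tx":0.0045,"ty":-0.025},{"hand":0.0,"yaw":0,"tz":0.18,"tx":0.006,"ty":-0.025},{"hand":0.0,"yaw":0,"tz":0.218,"tx":0.007,"ty":-0.02},{"hand":0.0,"yaw":0,"tz":0.218,"tx":0.007,"ty":-0.02}]'; python3 look.py f.png
```

```text
time_s: 11.4
tcp_pos: [0.6326, -0.0982, 0.2892]
eef_rot: [0.994, 0.107, 0.006, 0.001]
force: [1.3, 0.1, 0.5]
finger_gap: -0.0
grasp_force: 0.0
-y band 83 x -0.0081 y -0.0835 -0.0651 z 0.0763
+y band 91 x -0.0058 y 0.0738 0.0935 z 0.0788
tcp cradle 0.0039 -0.118 0.2852 F n,e,z 1.0 -0.3 -0.9 t 11.45
```

View pics/f.png

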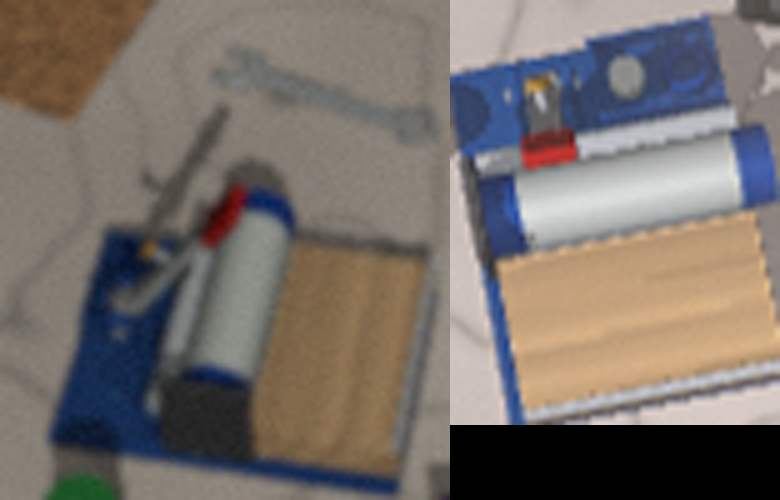

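The cartridge end meets the stop (top half, about (487,215)) and the raised paddle is at (550,148). Now I move over behind the paddle.

```bash
python3 -m jog '[{"hand":0.0,"yaw":0,"tz":0,"tx":0,"ty":0.035},{"hand":0.0,"yaw":0,"tz":0,"tx":0.001,"ty":0.07},{"hand":0.0,"yaw":0,"tz":0,"tx":0.002,"ty":0.105},{"hand":0.0,"yaw":0,"tz":0,"tx":0.003,"ty":0.14},{"hand":0.0,"yaw":0,"tz":0,"tx":0.003,"ty":0.168},{"hand":0.0,"yaw":0,"tz":-0.02,"tx":0.003,"ty":0.168},{"hand":0.0,"yaw":0,"tz":-0.045,"tx":0.003,"ty":0.168},{"hand":0.0,"yaw":0,"tz":-0.068,"tx":0.003,"ty":0.168},{"hand":0.0,"yaw":0,"tz":-0.068,"tx":0.003,"ty":0.168}]'; python3 look.py g.png
```

```text
time_s: 12.25
tcp_pos: [0.6303, 0.0682, 0.2058]
eef_rot: [0.994, 0.107, -0.005, 0.0]
force: [-1.4, -0.4, -1.0]
finger_gap: 0.0
grasp_force: 0.0
-y band 84 x -0.0072 y -0.0836 -0.0639 z 0.0766
tcp cradle 0.0387 0.0452 0.2087 F n,e,z -0.1 0.7 0.3 t 12.3
```

View pics/g.png

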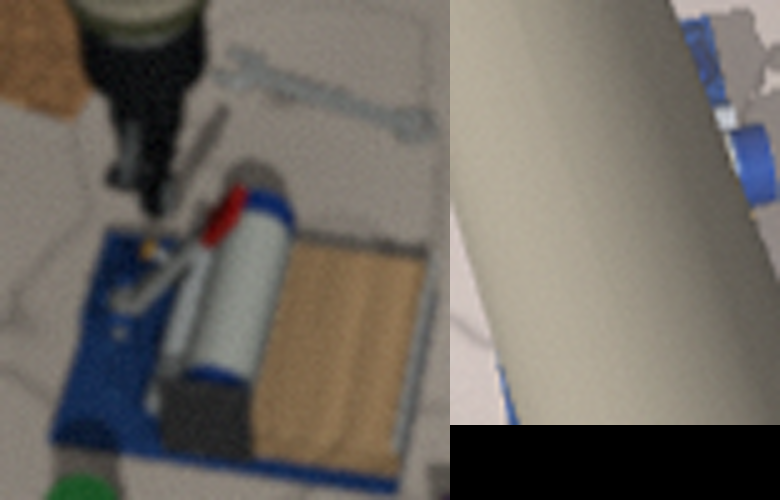

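The closed fingers at (155,200) in the side half stand behind the arm, and the paddle is at (225,215). I approach along -x.

```bash
python3 -m jog '[{"hand":0.0,"yaw":0,"tz":0,"tx":-0.008,"ty":-0.0017},{"hand":0.0,"yaw":0,"tz":0,"tx":-0.014,"ty":-0.003},{"hand":0.0,"yaw":0,"tz":0,"tx":-0.018,"ty":-0.0038},{"hand":0.0,"yaw":0,"tz":0,"tx":-0.021,"ty":-0.0045},{"hand":0.0,"yaw":0,"tz":0,"tx":-0.024,"ty":-0.0051},{"hand":0.0,"yaw":0,"tz":0,"tx":-0.026,"ty":-0.0055}]'; python3 -m jog '[{"hand":0.0,"yaw":0,"tz":0,"tx":-0.002,"ty":-0.0004},{"hand":0.0,"yaw":0,"tz":-0.0005,"tx":-0.004,"ty":-0.0009},{"hand":0.0,"yaw":0,"tz":-0.001,"tx":-0.006,"ty":-0.0013}]'; python3 look.py|tail -1
```

```text
time_s: 12.85
tcp_pos: [0.6067, 0.0637, 0.2128]
eef_rot: [0.994, 0.107, 0.0, 0.0]
force: [-0.6, 0.0, -0.0]
finger_gap: 0.0001
grasp_force: 0.0
time_s: 13.1
tcp_pos: [0.6017, 0.0628, 0.2117]
eef_rot: [0.994, 0.107, 0.001, -0.0]
force: [5.3, 2.0, -0.1]
finger_gap: -0.0001
grasp_force: 2.1
tcp cradle 0.0083 0.046 0.2116 F n,e,z 3.5 0.1 0.7 t 13.15
```

```bash
python3 -m jog '[{"hand":0.0,"yaw":0,"tx":-0.0034,"ty":-0.0007,"tz":-0.0025},{"hand":0.0,"yaw":0,"tx":-0.0068,"ty":-0.0015,"tz":-0.005},{"hand":0.0,"yaw":0,"tx":-0.0101,"ty":-0.0022,"tz":-0.0075},{"hand":0.0,"yaw":0,"tx":-0.0134,"ty":-0.0029,"tz":-0.01},{"hand":0.0,"yaw":0,"tx":-0.0166,"ty":-0.0036,"tz":-0.0125},{"hand":0.0,"yaw":0,"tx":-0.0191,"ty":-0.0042,"tz":-0.0152},{"hand":0.0,"yaw":0,"tx":-0.0217,"ty":-0.0047,"tz":-0.0179},{"hand":0.0,"yaw":0,"tx":-0.0242,"ty":-0.0053,"tz":-0.0206},{"hand":0.0,"yaw":0,"tx":-0.0268,"ty":-0.0058,"tz":-0.0233},{"hand":0.0,"yaw":0,"tx":-0.0293,"ty":-0.0064,"tz":-0.026},{"hand":0.0,"yaw":0,"tx":-0.0315,"ty":-0.0068,"tz":-0.0292},{"hand":0.0,"yaw":0,"tx":-0.0336,"ty":-0.0073,"tz":-0.0324}]'; python3 look.py h.png|tail -1
```

```text
time_s: 14.15
tcp_pos: [0.5669, 0.0553, 0.1786]
eef_rot: [0.994, 0.107, -0.0, 0.0]
force: [-1.2, 0.2, 5.4]
finger_gap: -0.0
grasp_force: 2.1
tcp cradle -0.0275 0.046 0.1779 F n,e,z 0.8 0.8 3.1 t 14.2
```

View pics/h.png

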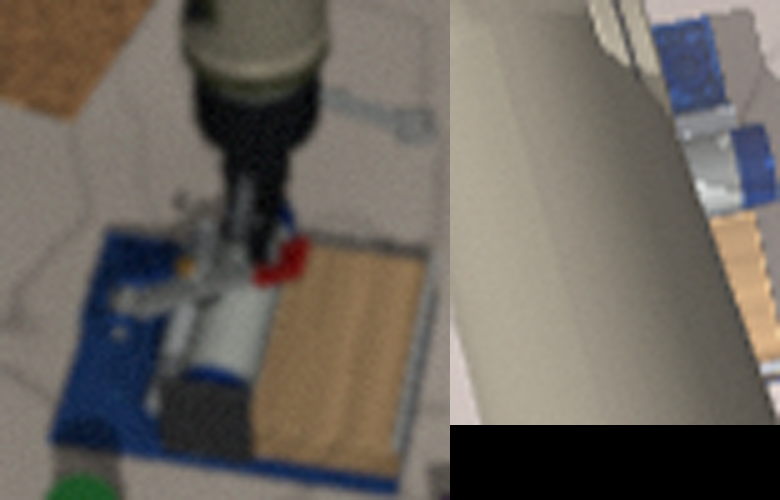

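The fingers are on the paddle (270,262) and the arm is about halfway down. I continue the arc.

```bash
python3 -m jog '[{"hand":0.0,"yaw":0,"tx":-0.0021,"ty":-0.0004,"tz":-0.0031},{"hand":0.0,"yaw":0,"tx":-0.0041,"ty":-0.0009,"tz":-0.0062},{"hand":0.0,"yaw":0,"tx":-0.0063,"ty":-0.0014,"tz":-0.0093},{"hand":0.0,"yaw":0,"tx":-0.0088,"ty":-0.0019,"tz":-0.0132},{"hand":0.0,"yaw":0,"tx":-0.0114,"ty":-0.0025,"tz":-0.0171},{"hand":0.0,"yaw":0,"tx":-0.0141,"ty":-0.0031,"tz":-0.021},{"hand":0.0,"yaw":0,"tx":-0.0166,"ty":-0.0036,"tz":-0.025},{"hand":0.0,"yaw":0,"tx":-0.0186,"ty":-0.004,"tz":-0.0286},{"hand":0.0,"yaw":0,"tx":-0.0205,"ty":-0.0045,"tz":-0.0322},{"hand":0.0,"yaw":0,"tx":-0.0224,"ty":-0.0049,"tz":-0.0358},{"hand":0.0,"yaw":0,"tx":-0.0242,"ty":-0.0053,"tz":-0.0394},{"hand":0.0,"yaw":0,"tx":-0.0261,"ty":-0.0057,"tz":-0.043}]'; python3 look.py|tail -1
```

```text
time_s: 15.25
tcp_pos: [0.5411, 0.0496, 0.1356]
eef_rot: [0.994, 0.107, 0.0, 0.0]
force: [3.7, -0.1, 2.8]
finger_gap: -0.0001
grasp_force: 1.8
tcp cradle -0.0541 0.0459 0.1348 F n,e,z 3.7 -0.1 1.6 t 15.3
```

```bash
python3 -m jog '[{"hand":0.0,"yaw":0,"tx":-0.001,"ty":-0.0002,"tz":-0.002},{"hand":0.0,"yaw":0,"tx":-0.002,"ty":-0.0004,"tz":-0.004},{"hand":0.0,"yaw":0,"tx":-0.003,"ty":-0.0006,"tz":-0.006},{"hand":0.0,"yaw":0,"tx":-0.004,"ty":-0.0008,"tz":-0.008},{"hand":0.0,"yaw":0,"tx":-0.005,"ty":-0.001,"tz":-0.0095},{"hand":0.0,"yaw":0,"tx":-0.006,"ty":-0.0013,"tz":-0.011},{"hand":0.0,"yaw":0,"tx":-0.006,"ty":-0.0013,"tz":-0.012}]'; python3 look.py|tail -1; python3 -m jog '[{"hand":0.0,"yaw":0,"tx":0,"ty":0,"tz":-0.0006},{"hand":0.0,"yaw":0,"tx":0,"ty":0,"tz":-0.0012},{"hand":0.0,"yaw":0,"tx":0,"ty":0,"tz":-0.0018}]' | grep -E "tcp|force"
```

```text
time_s: 15.88
tcp_pos: [0.535, 0.0483, 0.1237]
eef_rot: [0.994, 0.107, -0.0, 0.0]
force: [2.8, 0.4, 3.7]
finger_gap: -0.0002
grasp_force: 1.8
tcp cradle -0.0597 0.046 0.1236 F n,e,z 2.1 -0.5 2.0 t 15.9333
tcp_pos: [0.5348, 0.0483, 0.1219]
force: [-1.3, 0.1, 3.6]
grasp_force: 1.8
```

```bash
for i in 1 2 3; do python3 -m jog '[{"hand":0.0,"yaw":0,"tx":0,"ty":0,"tz":-0.0004},{"hand":0.0,"yaw":0,"tx":0,"ty":0,"tz":-0.0008},{"hand":0.0,"yaw":0,"tx":0,"ty":0,"tz":-0.0012}]' | grep -E "tcp|force"; done
```

```text
tcp_pos: [0.5348, 0.0483, 0.1207]
force: [-3.4, 0.2, 3.8]
grasp_force: 1.8
tcp_pos: [0.5351, 0.0482, 0.1196]
force: [-1.7, -0.1, 4.9]
grasp_force: 1.9
tcp_pos: [0.5352, 0.0483, 0.1185]
force: [-3.2, -0.9, 4.4]
grasp_force: 1.9
```

```bash
for i in 1 2; do python3 -m jog '[{"hand":0.0,"yaw":0,"tx":0,"ty":0,"tz":-0.0004},{"hand":0.0,"yaw":0,"tx":0,"ty":0,"tz":-0.0008},{"hand":0.0,"yaw":0,"tx":0,"ty":0,"tz":-0.0012}]' | grep -E "tcp|force"; done
```

```text
tcp_pos: [0.5353, 0.0483, 0.1173]
force: [-2.7, -0.5, 4.0]
grasp_force: 1.9
tcp_pos: [0.5353, 0.0482, 0.1161]
force: [-1.0, -0.8, 4.1]
grasp_force: 1.9
```

```bash
for i in 1 2; do python3 -m jog '[{"hand":0.0,"yaw":0,"tx":0,"ty":0,"tz":-0.0003},{"hand":0.0,"yaw":0,"tx":0,"ty":0,"tz":-0.0006},{"hand":0.0,"yaw":0,"tx":0,"ty":0,"tz":-0.0009}]' | grep -E "tcp|force"; done
```

```text
tcp_pos: [0.5352, 0.0483, 0.1152]
force: [-2.5, -1.9, 3.8]
grasp_force: 1.9
tcp_pos: [0.5353, 0.0483, 0.1143]
force: [-3.0, -0.4, 3.9]
grasp_force: 1.9
```

```bash
for i in 1 2 3; do python3 -m jog '[{"hand":0.0,"yaw":0,"tx":0,"ty":0,"tz":-0.0003},{"hand":0.0,"yaw":0,"tx":0,"ty":0,"tz":-0.0006},{"hand":0.0,"yaw":0,"tx":0,"ty":0,"tz":-0.0008}]' | grep -E "tcp|force"; done
```

```text
tcp_pos: [0.5352, 0.0483, 0.1135]
force: [-2.1, -0.3, 4.4]
grasp_force: 1.9
tcp_pos: [0.5353, 0.0483, 0.1127]
force: [-2.6, -0.7, 3.3]
grasp_force: 1.9
tcp_pos: [0.5352, 0.0483, 0.1119]
force: [-2.5, -0.6, 4.2]
grasp_force: 1.9
```

```bash
for i in 1 2 3; do python3 -m jog '[{"hand":0.0,"yaw":0,"tx":0,"ty":0,"tz":-0.0003},{"hand":0.0,"yaw":0,"tx":0,"ty":0,"tz":-0.0006},{"hand":0.0,"yaw":0,"tx":0,"ty":0,"tz":-0.0006}]' | grep -E "tcp|force"; done
```

```text
tcp_pos: [0.5353, 0.0483, 0.1113]
force: [-1.6, -0.2, 3.1]
grasp_force: 1.3
tcp_pos: [0.5353, 0.0483, 0.1107]
force: [-2.2, -0.3, 3.1]
grasp_force: 1.5
tcp_pos: [0.5353, 0.0483, 0.1101]
force: [-2.5, -0.7, 3.9]
grasp_force: 1.6
```

```bash
for i in 1 2 ; do python3 -m jog '[{"hand":0.0,"yaw":0,"tx":0,"ty":0,"tz":-0.0003},{"hand":0.0,"yaw":0,"tx":0,"ty":0,"tz":-0.0006},{"hand":0.0,"yaw":0,"tx":0,"ty":0,"tz":-0.0006}]' | grep -E "tcp|force"; done
```

```text
tcp_pos: [0.5353, 0.0483, 0.1095]
force: [-1.7, -1.2, 3.6]
grasp_force: 1.7
tcp_pos: [0.5353, 0.0483, 0.1089]
force: [-1.5, -0.1, 3.0]
grasp_force: 1.7
```

```bash
for i in 1 2 3; do python3 -m jog '[{"hand":0.0,"yaw":0,"tx":0,"ty":0,"tz":-0.0003},{"hand":0.0,"yaw":0,"tx":0,"ty":0,"tz":-0.0006},{"hand":0.0,"yaw":0,"tx":0,"ty":0,"tz":-0.0006}]' | grep -E "tcp|force"; done
```

```text
tcp_pos: [0.5352, 0.0484, 0.1082]
force: [-2.7, 0.0, 4.6]
grasp_force: 1.8
tcp_pos: [0.5353, 0.0483, 0.1077]
force: [-3.0, -0.1, 3.2]
grasp_force: 1.8
tcp_pos: [0.5353, 0.0483, 0.1073]
force: [-4.0, -0.6, 5.7]
grasp_force: 3.0
```

```bash
for i in 1 2 ; do python3 -m jog '[{"hand":0.0,"yaw":0,"tx":0,"ty":0,"tz":-0.0003},{"hand":0.0,"yaw":0,"tx":0,"ty":0,"tz":-0.0006},{"hand":0.0,"yaw":0,"tx":0,"ty":0,"tz":-0.0006}]' | grep -E "tcp|force"; done
```

```text
tcp_pos: [0.5353, 0.0483, 0.1071]
force: [-5.8, -1.8, 9.5]
grasp_force: 5.4
tcp_pos: [0.5353, 0.0483, 0.1069]
force: [-7.4, -1.5, 15.0]
grasp_force: 7.8
```

```bash
python3 -m jog '[{"hand":0.0,"yaw":0,"tx":0,"ty":0,"tz":0.001},{"hand":0.0,"yaw":0,"tx":0,"ty":0,"tz":0.003},{"hand":0.0,"yaw":0,"tx":0,"ty":0,"tz":0.008},{"hand":0.0,"yaw":0,"tx":0,"ty":0,"tz":0.025},{"hand":0.0,"yaw":0,"tx":0,"ty":0,"tz":0.055},{"hand":0.0,"yaw":0,"tx":0,"ty":0,"tz":0.09},{"hand":0.0,"yaw":0,"tx":-0.01,"ty":-0.03,"tz":0.125},{"hand":0.0,"yaw":0,"tx":-0.02,"ty":-0.06,"tz":0.15},{"hand":0.0,"yaw":0,"tx":-0.03,"ty":-0.095,"tz":0.16},{"hand":0.0,"yaw":0,"tx":-0.05,"ty":-0.13,"tz":0.16},{"hand":0.0,"yaw":0,"tx":-0.06,"ty":-0.165,"tz":0.16},{"hand":0.0,"yaw":0,"tx":-0.06,"ty":-0.2,"tz":0.16}]'
python3 -m jog '[{"hand":0.0,"yaw":0,"tx":0,"ty":-0.035,"tz":0},{"hand":0.0,"yaw":0,"tx":0,"ty":-0.07,"tz":0},{"hand":0.0,"yaw":0,"tx":0,"ty":-0.1,"tz":0},{"hand":0.0,"yaw":0,"tx":0,"ty":-0.1,"tz":0},{"hand":0.0,"yaw":0,"tx":0,"ty":-0.1,"tz":0},{"hand":0.0,"yaw":0,"tx":0,"ty":-0.1,"tz":0}]' >/dev/null
python3 look.py z.png; python3 - <<'E'
from h import *
from station import *
p=np.array([.603,.016,.2138]);t=camera("top");L,z,u,v=cart(t,p[:2],p[2])
h=cv2.cvtColor(t["frame"],cv2.COLOR_BGR2HSV).astype(int)[v,u];m=((h[:,0]<8)|(h[:,0]>172))&(h[:,1]>150)&(h[:,2]>80)&(L[:,0]>-.1)
print("paddle",m.sum(),L[m].mean(0),z[m].mean())
b=load("top0.npz")["frame"][150:320,90:260].astype(int);d=abs(t["frame"][150:320,90:260].astype(int)-b).max(2)>60;print("left bystanders changed px",d.sum())
b=load("top0.npz")["frame"][135:200,370:490].astype(int);d=abs(t["frame"][135:200,370:490].astype(int)-b).max(2)>60;print("right changed px",d.sum())
E
```

```text
time_s: 22.18
tcp_pos: [0.4737, -0.1535, 0.267]
eef_rot: [0.994, 0.107, 0.001, 0.001]
force: [1.5, -0.0, -0.0]
finger_gap: 0.0001
grasp_force: 0.0
-y band 76 x -0.0096 y -0.0836 -0.0651 z 0.0773
+y band 94 x -0.0058 y 0.0739 0.0938 z 0.0793
tcp cradle -0.1809 -0.2333 0.2661 F n,e,z 0.9 0.7 -0.7 t 22.7333
paddle 104 [-0.06401587  0.04524985] 0.08568871376796737
left bystanders changed px 0
right changed px 1686
```

```bash
python3 -c "
from station import *
print(job_done())"
```

```text
the job is handed in; nothing more can be done
None
```

The job is handed in: the cartridge rolled into the vee and settled, was slid until it stopped moving against the end stop (about 6–7 N), and was clamped with about 15 N on the paddle (roughly 22 N at the pad by your table, not measured there); left-side items were unchanged, but the right side (wrench, tumbler) I could not confirm by picture because that patch changed, probably from the arm being in view.

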